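# Nest the parts cups in the rack and lock the keeper

### The job

Put the parts cups away: lay the loose orange cup in the rack's channel behind the other two, mouth towards the backstop like them, and gently push the row together until all three cups are nested fully into one another and the sliding backstop is driven all the way back. Then swing the red keeper bar fully shut across the channel behind the stack and let go. Do not disturb the bottle, the tape roll or the circuit board, and never ram the cups.

Things in the scene. Friction and masses are not known exactly. Their poses are not given: they have to be found in the camera images.
- rack: fixed grey cup rack, base plate 104 x 390 mm; origin on the worktop under the middle line (x = 0) of its straight channel; x runs across the channel, y along it to the closed end (loading end at -y). Channel floor 12 mm above the worktop, from y = -202 to +170 mm; side guides 52 mm apart, tops 22 mm above the worktop. Keeper hinge at x = -46, y = +21 mm
- home_line (a point): point over the channel, 50 mm above the worktop, at y = +150 mm of the rack: here lies the cup-side face of the black sliding backstop (74 mm wide, top at 87 mm) when fully back against solid metal. It starts up to 30 mm forward of this (not reported), slides with a brake drag of about 4 N and stays where it is pushed
- cup_blue: blue tapered plastic cup, 72 mm long, outer diameter 70 mm at the mouth, 42 mm at the closed base (9 mm chamfer), walls 2.2 mm, inner floor 22 mm above the underside: fully nested cups stand 22 mm apart. Origin: centre of the underside; z: axis, to the mouth. Lies in the channel nearest the backstop, mouth to +y of the rack, origin 32 mm above the worktop, axis rising 12 degrees
- cup_yellow: yellow cup, same shape and frame as the blue one; starts lying in the channel behind (to -y of) the blue one with a gap, mouth to +y of the rack
- cup_orange: orange cup, same shape and frame as the blue one; starts lying on its side on the open worktop, origin about 20 mm above the worktop, axis rising 12 degrees to the mouth
- keeper (a joint): angle of the red keeper bar about its upright hinge on the post: 0 = shut, across the channel along +x of the rack; grows as it opens to the loading end (pi/2 = along -y), up to 2.3; stays where left. Bar 10 mm thick, 14 mm high, middle 34 mm above the worktop, reaching 87 mm from the hinge; it clears the base of the last cup only when the stack is fully home
- keeper_pin (a point): near the top of the black upright pin (12 mm diameter, top 72 mm above the worktop) on the keeper bar, 76 mm from its hinge; this point is 68 mm above the worktop
- bottle: small white dropper bottle with red tip, 38 mm wide, 106 mm tall, standing; origin under its centre. Leave alone
- tape: roll of black tape lying flat, 61 mm wide, 18 mm high; origin under its centre. Leave alone
- board: blue circuit board, 44 x 64 x 15 mm; origin under its centre. Leave alone
Things that resemble listed ones, but are neither listed nor needed, are in the scene too. There is more than one size of the cup_blue; the one meant has the size given above.

How it is judged:
By the outcome, as a careful person would: the job done as asked, in the order asked, and still so for the second after the job is handed in, with the robot touching nothing.
It also fails if it takes over 72 s, if anything falls off the work surface, if the arm or the gripper's body presses on something with over 40 N, if the wrist force passes 120 N, or if a joint passes its speed limit or range.

### The arm

A 6-joint arm with a two-finger parallel gripper is mounted at the origin on a cart in front of the work surface, level with it; the furniture and walls round the work are solid. World frame = base frame: x ahead of the robot, y to its left, z up, the work surface at z = 0. Lengths are in m, angles in rad, forces in N, time in s.
With the tool pointing down it reaches from about 0.325 to 0.925 m from the base axis. Payload 3.1 kg.
Tool frame: the origin (TCP) lies at the very end of the fingers, on their centre line; the grasp point (between the pads) lies 19 mm behind it; z points along the fingers, y is the direction in which the jaws open and shut (so a half turn about z gives the same grasp; the last joint's range is limited). The gripper opens to 85 mm and grips with 20 to 120 N. Pads are 22 mm wide; open, the fingers measure 114 mm over their backs; the gripper's body (76 mm by 85 mm) begins 54 mm behind the grasp point. The pads swing forward as they close: fully open they stand 13 mm farther back than shut.
Start: joints at [1.017, 0.217, 1.613, -0, 1.311, -0.112], TCP at [0.267, 0.565, 0.231] pointing down, gripper open.
Joint ranges: [-2.75, 2.75], [-0.78, 2.1], [0.31, 2.55], [-1.13, 4.27], [0.13, 2.63], [-2.58, 2.58]. Speed limits (rad/s): [2.79, 2.79, 3.14, 3.14, 3.14, 3.14].

### API

Orientations are given as [roll, pitch, yaw] about the fixed x, y, z axes, in that order (R = Rz(yaw) Ry(pitch) Rx(roll)).
In Python, from bench import manip gives the robot as it stands. The module is installed in compiled form; this text tells all that it offers.
- The arm moves only by the tool move_arm, never from a script. Its argument "plan" is a list of rows, each a list of 4 numbers: the shift along the tool's x, y, z in cm, then the turn about the tool's z in degrees. A call has 1 to 20 rows; each row is the pose to reach, as a shift and turn from the pose measured when the call began, along the tool's axes at that moment; what a row does not reach only later rows make up. A row lasts 1/8 s, in which the tool goes at most 62.5 mm and 10.7 degrees, less where a joint would pass 70% of its speed; a pose out of reach is approached as far as the arm can. A call with a gripper value outside its range is refused whole. "gripper" is the finger opening in cm, from 0 to 8.54, set as the call begins (left out, the last holds). The fingers move at their own pace and stop on an object; "squeeze" is the grip in N (left out, the last holds). Time passes only in rows, so rows that repeat a pose let the fingers close. It gives the time, the measured TCP pose, the force and the opening at its end, in the units of the state.
- manip.get_obs(): the state, without advancing time (a new reading comes with each control period).
- manip.get_image(name): name is "side" or "top" or "wrist"; returns (picture, depth): 480x640x3 uint8, red, green, blue; 480x640 float32, m along the optical axis (not along the pixel's ray), 0 where there is no reading.
- manip.get_calibration(name): a dict with "K" (3x3 intrinsics, pixels), "rvec" (rotation vector, rad) and "tvec" (3), from world to camera coordinates, as OpenCV has them. Camera axes: x right, y down, z forward; pixel columns grow to the right and rows downward; lengths in m; the calibration is good to about 2 mm. The wrist camera is an equidistant fisheye: a pixel r from the principal point sees the ray r / f radians off the axis. A picture is of the moment at which its call begins: read the wrist's pose just before it. get_calibration takes no time and is no camera call; for the wrist camera it gives the pose at the moment of the call.
- manip.hand_in(): hands the job in, once; it reports no verdict.
The state is a dict: "time": time; "q": joint angles; "qvel": joint speeds; "tau": joint torques, N m; "tcp_pos": TCP position; "eef_rot": TCP orientation; "wrist_force": force on the tool from outside, world axes, zero at the start; "ft_torque": the same for the moment, N m; "grip_width": opening from 0.0 (shut) to 1.0 (fully open).
Only numpy, scipy, OpenCV 4.12 (cv2) and the standard library are available. Lean on these libraries where they do the work, as an engineer would, in place of code of your own. Each camera call takes 0.05 s, during which the arm holds its last target. There are 200 camera calls.

## Working session

There is one attempt and no reset: what is moved stays moved. The work goes in short steps, Python scripts to look and compute and a tool call to move; the robot and the scene stay as the last step left them, time stands still between calls to the robot, and variables do not carry over. Pictures are saved under pics/ and viewed, about 8 in all and at most 12, crops included, and the job is handed in when it is done.

Besides the shell and the picture viewer there is one more tool, called as name([rows], argument=value, ...), one row to a line, values as JSON. move_arm: Moves the arm, as the interface text tells. Its arguments: {"type":"object","properties":{"plan":{"type":"array"},"gripper":{"type":"number"},"squeeze":{"type":"number"}},"required":["plan"]}

```bash
mkdir -p pics
cat > h.py <<'E'
from bench import manip
import numpy as np, cv2
def snap(name,fn=None):
    c=manip.get_calibration(name); im,d=manip.get_image(name)
    if fn: cv2.imwrite('pics/'+fn,im[:,:,::-1])
    return im,d,c
def RT(c): return cv2.Rodrigues(np.array(c['rvec'],float))[0],np.array(c['tvec'],float).ravel()
def ray(c,uv,name):
    K=np.array(c['K']);R,t=RT(c);x=(uv[0]-K[0,2])/K[0,0];y=(uv[1]-K[1,2])/K[1,1]
    if name=='wrist':
        r=np.hypot(x,y);d=np.array([x/r*np.sin(r),y/r*np.sin(r),np.cos(r)]) if r>0 else np.array([0,0,1.])
    else: d=np.array([x,y,1.])
    return -R.T@t,R.T@d
def onz(c,uv,z,name):
    o,d=ray(c,uv,name);return o+d*(z-o[2])/d[2]
def cloud(d,c,name):
    K=np.array(c['K']);R,t=RT(c);v,u=np.mgrid[:480,:640]
    x=(u-K[0,2])/K[0,0];y=(v-K[1,2])/K[1,1]
    if name=='wrist':
        r=np.hypot(x,y)+1e-9;s=np.tan(np.minimum(r,1.5))/r;x=x*s;y=y*s
    P=np.stack([x*d,y*d,d],-1)
    return (P-t)@R
E
python3 - <<'E'
from h import *
a,_,c=snap('top');b,_,c2=snap('side')
cv2.imwrite('pics/1.png',a[:,:,::-1]);cv2.imwrite('pics/2.png',b[:,:,::-1])
print(manip.get_obs());print(c,c2)
E
```

```text
{'time': 0.1, 'q': array([ 1.01683151e+00,  2.17731580e-01,  1.61480537e+00,  1.46831932e-05,
        1.31128780e+00, -1.12225359e-01]), 'qvel': array([ 0.00165569, -0.00204061, -0.00557438, -0.00221372,  0.00110234,
       -0.00047789]), 'tau': array([-2.59834545e-03, -3.98077798e+01, -3.04968452e+01, -3.11274880e-04,
        4.31374385e-03,  6.35183554e-06]), 'tcp_pos': array([0.26679089, 0.56437214, 0.2300495 ]), 'eef_rot': array([-3.13937619e+00, -2.64066215e-04,  2.69984911e+00]), 'wrist_force': array([-0.75081585, -0.57628812, -1.08425367]), 'ft_torque': array([-0.00933963, -0.00571737,  0.01281972]), 'grip_width': 1.000604783245363}
{'K': array([[437.5373299 ,   0.        , 320.02632958],
       [  0.        , 437.5373299 , 250.00126884],
       [  0.        ,   0.        ,   1.        ]]), 'rvec': array([ 2.1724674 , -2.04219933,  0.22845739]), 'tvec': array([0.24413998, 0.50622784, 1.33675922])} {'K': array([[540.3034024 ,   0.        , 324.55234359],
       [  0.        , 540.3034024 , 237.12446776],
       [  0.        ,   0.        ,   1.        ]]), 'rvec': array([ 2.13020532, -0.59237437,  0.27333372]), 'tvec': array([-0.28190456,  0.36249199,  1.13150765])}
```

View pics/1.png

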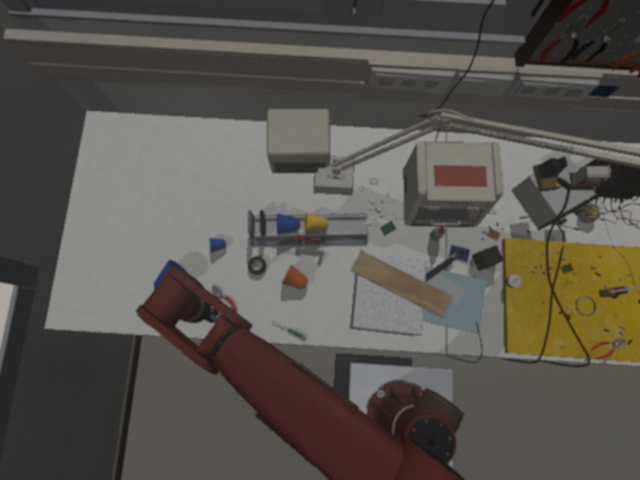

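View pics/2.png

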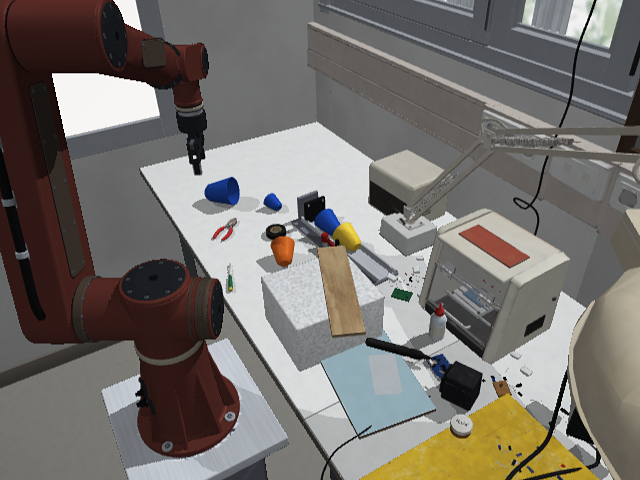

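Top view: rack runs left–right at about (250–367, 228), blue cup in it (288,224), yellow (316,223), orange cup loose at (294,277) and tape at (257,266). The other blue cups, (218,243) small and (170,272) large, are decoys; the blue one lying in the rack fits. The board is either (388,228) green or (459,254) blue, and the bottle is at (438,232).

```bash
cat >> h.py <<'E'
def masks(im):
    h=cv2.cvtColor(im,cv2.COLOR_RGB2HSV);H,S,V=[h[...,i].astype(int) for i in range(3)]
    return dict(orange=(H>4)&(H<16)&(S>150)&(V>110),yellow=(H>=20)&(H<33)&(S>130)&(V>90),blue=(H>105)&(H<128)&(S>130)&(V>50),red=((H<4)|(H>174))&(S>130)&(V>60))
E
python3 - <<'E'
from h import *
for n in('top','side'):
    im,d,c=snap(n);P=cloud(d,c,n);m=masks(im)
    for k,v in m.items():
        nn,lab,st,ce=cv2.connectedComponentsWithStats(v.astype(np.uint8))
        for i in range(1,nn):
            if st[i,4]>25:
                q=P[(lab==i)&(d>0)];
                if len(q)==0: continue
                lo,hi=np.percentile(q,[3,97],axis=0);
                if hi[1]<-0.2 or hi[0]>1.0: continue
                print(n,k,st[i,4],ce[i].round(),'min',lo.round(3),'max',hi.round(3),'mean',q.mean(0).round(3))
    if n=='top':
        # elongated rack: points with z 8..30mm near it
        s=(P[...,2]>.006)&(P[...,2]<.03)&(d>0);s[:205]=0;s[250:]=0;s[:,:245]=0;s[:,372:]=0
        q=P[s][:,:2].astype(np.float32);print(cv2.minAreaRect(q),len(q))
        s=(P[...,2]>.05)&(d>0);s[:205]=0;s[250:]=0;s[:,:245]=0;s[:,275:]=0
        print('backstop',np.percentile(P[s],[3,50,97],axis=0).round(3))
        crop=cv2.resize(im[195:305,200:380],None,fx=4.4,fy=4.4,interpolation=cv2.INTER_CUBIC);cv2.imwrite('pics/3.png',crop[:,:,::-1])
E
```

```text
top orange 133 [296. 276.] min [0.386 0.32  0.039] max [0.427 0.37  0.065] mean [0.404 0.344 0.051]
top yellow 232 [315. 221.] min [0.562 0.264 0.013] max [0.603 0.327 0.077] mean [0.582 0.297 0.059]
top blue 160 [287. 221.] min [0.562 0.357 0.051] max [0.591 0.41  0.078] mean [0.576 0.385 0.065]
top blue 71 [216. 242.] min [0.487 0.591 0.029] max [0.508 0.626 0.047] mean [0.498 0.61  0.037]
top blue 87 [162. 274.] min [0.348 0.739 0.053] max [0.412 0.781 0.08 ] mean [0.38  0.759 0.068]
top red 29 [231. 303.] min [0.288 0.534 0.003] max [0.325 0.566 0.012] mean [0.309 0.548 0.008]
top red 26 [286. 412.] min [0.085 0.297 0.681] max [0.093 0.321 0.694] mean [0.089 0.308 0.688]
top red 31 [296. 420.] min [0.072 0.287 0.694] max [0.087 0.298 0.7  ] mean [0.079 0.291 0.697]
top red 660 [359. 459.] min [0.018 0.158 0.715] max [0.081 0.242 0.759] mean [0.041 0.198 0.741]
top red 32 [310. 428.] min [0.063 0.263 0.704] max [0.078 0.278 0.708] mean [0.07  0.27  0.706]
top red 48 [322. 435.] min [0.057 0.243 0.709] max [0.072 0.26  0.72 ] mean [0.065 0.251 0.715]
top red 29 [366. 443.] min [0.0
[... 1981 characters left out ...]
 0.288  0.531 -0.002] max [0.329 0.571 0.012] mean [0.308 0.546 0.006]
side red 69 [326. 238.] min [0.519 0.293 0.022] max [0.543 0.353 0.044] mean [0.528 0.33  0.037]
side red 1301 [129. 294.] min [-0.113 -0.063  0.328] max [0.051 0.065 0.361] mean [-0.046  0.003  0.346]
side red 115 [194. 296.] min [ 0.034 -0.077  0.325] max [ 0.069 -0.021  0.349] mean [ 0.047 -0.054  0.34 ]
side red 116 [210. 302.] min [ 0.055 -0.097  0.294] max [ 0.095 -0.031  0.346] mean [ 0.068 -0.073  0.33 ]
side red 77 [439. 310.] min [ 0.565 -0.112  0.074] max [ 0.581 -0.095  0.103] mean [ 0.572 -0.105  0.084]
side red 1378 [211. 403.] min [-0.031 -0.101  0.008] max [ 0.093 -0.006  0.186] mean [ 0.035 -0.06   0.069]
```

View pics/3.png

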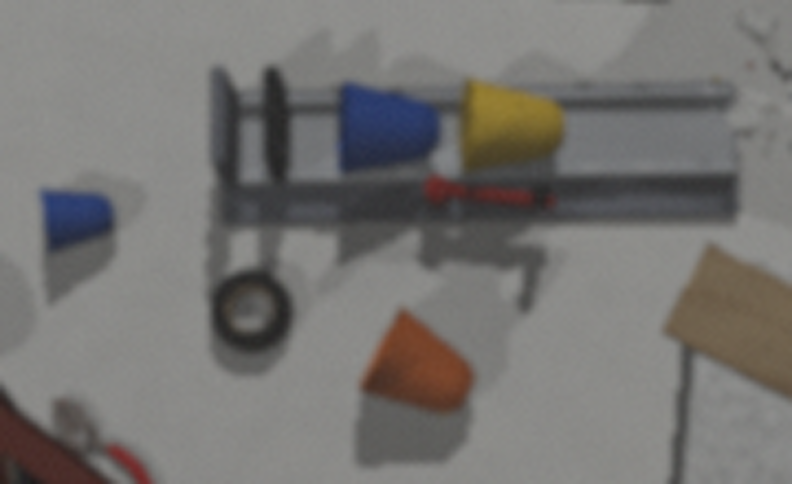

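move_arm([
  [-4,-2,-2,9],
  [-8,-4,-4,18],
  [-12,-6,-7,27],
  [-16,-8,-7,36],
  [-20,-10,-7,45],
  [-24,-12,-7,54],
  [-26.5,-13.3,-7,64.7],
  [-26.5,-13.3,-7,64.7],
  [-26.5,-13.3,-7,64.7],
])

```text
time: 1.32
tcp_pos: [0.4492, 0.3315, 0.3004]
eef_rot: [-3.14, 0.001, 1.572]
wrist_force: [0.4, -0.7, 0.9]
grip_width: 1.0
```

Run:
```python
from h import *
o=manip.get_obs();print(o['time'],o['tcp_pos'],o['eef_rot'],o['q'])
im,d,c=snap('wrist','4.png');np.savez('w1.npz',im=im,d=d,K=c['K'],rvec=c['rvec'],tvec=c['tvec'])
R,t=RT(c);print(c['K'],-R.T@t,R[2],(d>0).mean())
```

```text
1.325 [0.44922284 0.33146846 0.30036654] [-3.13995618e+00  9.44657977e-04  1.57224797e+00] [ 5.09991926e-01  2.67069818e-02  1.69375693e+00 -2.86230590e-05
  1.42301809e+00  5.08545297e-01]
[[371.64829954   0.         319.47785454]
 [  0.         371.64829954 247.84742109]
 [  0.           0.           1.        ]] [0.44947544 0.41563064 0.44372204] [-3.36557549e-04 -3.26692619e-01 -9.45130583e-01] 0.9959733072916667
```

View pics/4.png

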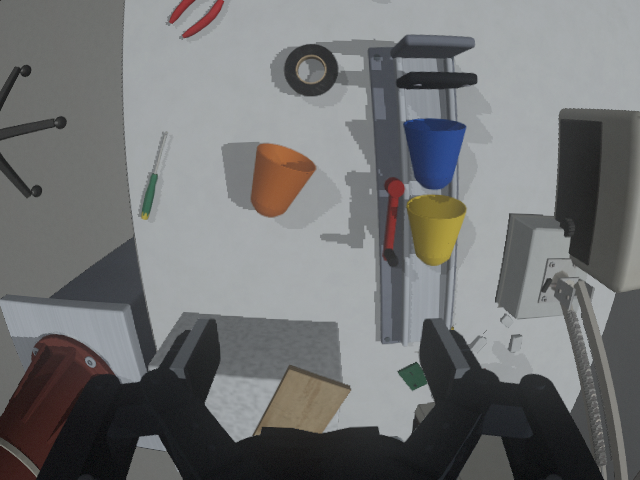

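Wrist view: orange cup with its mouth up (285,155) and base (268,208), blue cup (435,152), yellow (435,230), red keeper hinge (394,187) with dark pin (390,255), backstop (437,80). The speckled block with its plank is at lower left (270,350).

```bash
cat > m.py <<'E'
from h import *
import sys
z=np.load(sys.argv[1]) ;im,d=z['im'],z['d'];c=dict(K=z['K'],rvec=z['rvec'],tvec=z['tvec'])
P=cloud(d,c,'wrist');m=masks(im)
def box(mask,l):
    q=P[mask&(d>0)]
    if len(q)<10: print(l,'none');return
    print(l,len(q),np.percentile(q,[1,50,99],axis=0).round(4).tolist())
tbl=(P[...,2]<.004)&(P[...,2]>-.02)
print('table z',np.median(P[150:300,150:240,2]))
X,Y,Z=P[...,0],P[...,1],P[...,2]
reg=(X>.48)&(X<.68)&(Y>.08)&(Y<.52)
g=reg&(Z>.0185)&(Z<.026)
# guide line: left & right edges by y-slice
ys=np.arange(.13,.50,.02);A=[];B=[]
for y in ys:
    s=g&(abs(Y-y)<.006);x=X[s]
    b=reg&(abs(Y-y)<.006)&(Z>.005);
    print(y.round(2),'guides',np.percentile(x,[2,25,50,75,98]).round(4) if len(x)>5 else None,'base xmin',np.percentile(X[b],[.5,99.5]).round(4) if b.sum()>5 else None)
for k in('orange','yellow','blue','red'): 
    mm=m[k]; 
    nn,lab,st,ce=cv2.connectedComponentsWithStats(mm.astype(np.uint8))
    for i in range(1,nn):
        if st[i,4]>100: box(lab==i,k+str(ce[i].round()))
black=(im.max(-1)<70)
box(black&(Z>.045)&(Z<.08)&(X>.47)&(X<.56)&(Y<.38)&(Y>.15),'pin')
box((Z>.06)&(Y>.43)&(Y<.56)&(X>.5)&(X<.66),'backstop+end')
box((Z>.03)&(Y<.25)&(X>.2)&(X<.47)&(Z<.15),'block')
E
python3 m.py w1.npz
```

```text
table z 0.0006688147639593038
0.13 guides [0.563  0.5646 0.5664 0.568  0.57  ] base xmin [0.5356 0.5911]
0.15 guides [0.5623 0.5639 0.5657 0.5677 0.6286] base xmin [0.4813 0.6374]
0.17 guides [0.5603 0.5633 0.6206 0.6233 0.6271] base xmin [0.5315 0.6348]
0.19 guides [0.5579 0.5613 0.5654 0.6212 0.626 ] base xmin [0.5314 0.6333]
0.21 guides [0.5574 0.5604 0.6172 0.6196 0.6237] base xmin [0.5295 0.6317]
0.23 guides [0.5554 0.5583 0.6148 0.6183 0.6228] base xmin [0.5274 0.6304]
0.25 guides [0.5532 0.5564 0.6131 0.617  0.6205] base xmin [0.526  0.6288]
0.27 guides [0.5515 0.553  0.5552 0.5578 0.6184] base xmin [0.5231 0.6259]
0.29 guides [0.55   0.5512 0.5526 0.5546 0.5564] base xmin [0.5226 0.6053]
0.31 guides [0.5487 0.5517 0.5676 0.6005 0.605 ] base xmin [0.5211 0.6089]
0.33 guides [0.5473 0.5533 0.5667 0.6004 0.6073] base xmin [0.4869 0.6133]
0.35 guides [0.5251 0.5482 0.5788 0.6085 0.6124] base xmin [0.4801 0.6183]
0.37 guides [0.5436 0.5455 0.5475 0.5498 0.6109] base xmin [0.516  0.6185]
0.39 guides [0.5418 0.5431 0.5451 0.5466 0.5492] base xmin [0.514 0.599]
0.41 guides [0.5398 0.
[... 518 characters left out ...]
14, 0.0576], [0.6107, 0.3344, 0.0793]]
blue[434. 149.] 3001 [[0.5424, 0.3522, 0.0144], [0.5708, 0.3954, 0.0617], [0.6013, 0.4257, 0.0797]]
red[180.   9.] 198 [[0.2679, 0.5531, 0.0056], [0.2811, 0.568, 0.0101], [0.2969, 0.579, 0.0122]]
red[205.  19.] 376 [[0.2872, 0.5321, 0.0065], [0.3149, 0.5486, 0.0102], [0.3336, 0.5729, 0.0128]]
red[393. 208.] 537 [[0.525, 0.278, 0.0394], [0.5314, 0.3302, 0.0424], [0.5411, 0.3561, 0.0461]]
pin 171 [[0.5231, 0.2668, 0.0454], [0.5281, 0.274, 0.0695], [0.5348, 0.2774, 0.0738]]
backstop+end 2138 [[0.5295, 0.459, 0.0612], [0.5635, 0.4972, 0.0871], [0.6023, 0.5115, 0.0902]]
block 13221 [[0.2601, 0.0732, 0.0329], [0.395, 0.1589, 0.1354], [0.4685, 0.1781, 0.1467]]
```

```bash
cat > cup.py <<'E'
from h import *
O=np.array([.5869+.0857*.25,0.]);ry=np.array([-.0854,.99635]);rx=np.array([.99635,.0854])
def cup(P,d,mask,ang,zmin,seed=None):
    q=P[mask&(d>0)];q=q[q[:,2]>zmin]
    for it in range(4):
        a=np.array([np.cos(ang),np.sin(ang)]);n=np.array([-a[1],a[0]])
        s=q[:,:2]@a;w=q[:,:2]@n;s0=np.percentile(s,1);C=[]
        for k in np.arange(.012,.058,.005):
            i=abs(s-s0-k)<.003
            if i.sum()<15: continue
            M=np.c_[2*w[i],2*q[i,2],np.ones(i.sum())];r=np.linalg.lstsq(M,w[i]**2+q[i,2]**2,rcond=None)[0]
            C.append([s0+k,r[0],r[1],np.sqrt(r[2]+r[0]**2+r[1]**2)])
        C=np.array(C);f=np.polyfit(C[:,0],C[:,1],1);ang+=np.arctan(f[0])
    base=a*s0+n*np.polyval(f,s0)
    return base,np.degrees(ang),C.round(4)
E
python3 - <<'E'
from cup import *
z=np.load('w1.npz');im,d=z['im'],z['d'];c=dict(K=z['K'],rvec=z['rvec'],tvec=z['tvec'])
P=cloud(d,c,'wrist');m=masks(im);X,Y,Z=np.moveaxis(P,-1,0)
for k,a,zm,reg in(('orange',60,.03,X<.47),('yellow',95,.04,X>.5),('blue',95,.04,(X>.5)&(Y<.45))):
    b,an,C=cup(P,d,m[k]&reg,np.radians(a),zm);print(k,'base end',b.round(4),'ang',an.round(1));print(C)
# hinge / pin
h=onz(c,(394,187),.045,'wrist');print('hinge px',h.round(4))
bm=(im.max(-1)<75)&(Z>.06)&(Z<.08)&(X>.5)&(X<.55)&(Y<.30)&(Y>.2);p=P[bm].mean(0);print('pin',p,bm.sum())
v,u=np.nonzero(bm);print(u.mean(),v.mean(),onz(c,(u.mean(),v.mean()),.07,'wrist'))
def rk(p): return ((np.array(p[:2])-O)@rx,(np.array(p[:2])-O)@ry)
print('rack coords hinge,pin',rk(h),rk(p))
bs=(Z>.06)&(Z<.1)&(X>.52)&(X<.62)&(Y>.44)&(Y<.56)
yr=(P[bs][:,:2]-O)@ry;print(np.histogram(yr,np.arange(.44,.56,.005)))
fl=(Z>.008)&(Z<.02)&(X>.55)&(X<.63)&(Y<.25)&(Y>.05);yr=(P[fl][:,:2]-O)@ry;print('load end',np.percentile(yr,[0,.5,2]))
for y in (.12,.14,.16): 
  i=(abs(Y-y)<.004)&(Z>.06)&(X<.5);print('block x max at y',y,X[i].max() if i.any() else None, Z[i].max() if i.any() else 0)
E
```

```text
orange base end [0.3931 0.3258] ang 68.7
[[ 0.4588 -0.2471  0.0349  0.0175]
 [ 0.4638 -0.247   0.0342  0.0199]
 [ 0.4688 -0.2463  0.0331  0.0233]
 [ 0.4738 -0.2474  0.036   0.0225]
 [ 0.4788 -0.2466  0.0359  0.0247]
 [ 0.4838 -0.2472  0.0374  0.0255]
 [ 0.4888 -0.2475  0.0374  0.0272]
 [ 0.4938 -0.2473  0.0395  0.0274]
 [ 0.4988 -0.2461  0.0365  0.032 ]]
yellow base end [0.586  0.2638] ang 94.7
[[ 0.2274 -0.6055  0.0385  0.0224]
 [ 0.2324 -0.6052  0.0404  0.0226]
 [ 0.2374 -0.6054  0.0408  0.0241]
 [ 0.2424 -0.6054  0.042   0.0252]
 [ 0.2474 -0.6055  0.0433  0.0262]
 [ 0.2524 -0.6055  0.0437  0.0274]
 [ 0.2574 -0.6055  0.0453  0.0284]
 [ 0.2624 -0.6056  0.0464  0.0294]
 [ 0.2674 -0.6052  0.0471  0.0305]
 [ 0.2724 -0.6053  0.0485  0.0314]]
blue base end [0.5789 0.3514] ang 94.8
[[ 0.3135 -0.6064  0.0394  0.0202]
 [ 0.3185 -0.6063  0.0391  0.0223]
 [ 0.3235 -0.6063  0.0408  0.0228]
 [ 0.3285 -0.6065  0.0412  0.0245]
 [ 0.3335 -0.6064  0.0416  0.0261]
 [ 0.3385 -0.6062  0.0433  0.0266]
 [ 0.3435 -0.6064  0.0448  0.0273]
 [ 0.3485 -0.6066  0.0453  0.0289]
 [ 0.3535 -0.6064  0.0458  0.030
[... 207 characters left out ...]
 (np.float64(-0.047331600821798686), np.float64(0.3540357590008537)) (np.float64(-0.055980760207929796), np.float64(0.278675815427054))
(array([  0,   0,   0,   0, 286, 390, 323,   4,   0,   0,   0,   0, 647,
       344, 144,   0,   0,   0,   0,   0,   0,   0,   0,   0]), array([0.44 , 0.445, 0.45 , 0.455, 0.46 , 0.465, 0.47 , 0.475, 0.48 ,
       0.485, 0.49 , 0.495, 0.5  , 0.505, 0.51 , 0.515, 0.52 , 0.525,
       0.53 , 0.535, 0.54 , 0.545, 0.55 , 0.555, 0.56 ]))
load end [0.05747704 0.12793332 0.13251166]
block x max at y 0.12 0.47173809252869925 0.14765982987377363
block x max at y 0.14 0.47587146081539267 0.14774452400585533
block x max at y 0.16 0.48173646056699265 0.14751608523308227
```

move_arm([
  [1,-1.4,4,7],
  [2,-2.8,8,14],
  [3.16,-4.16,12,21.4],
  [3.16,-4.16,16,21.4],
  [3.16,-4.16,19,21.4],
  [3.16,-4.16,21,21.4],
  [3.16,-4.16,21,21.4],
], gripper=8.54, squeeze=25)

```text
time: 2.25
tcp_pos: [0.4047, 0.3629, 0.0884]
eef_rot: [-3.138, 0.005, 1.202]
wrist_force: [-0.3, -0.4, 0.1]
grip_width: 0.998
```

Run:
```python
from cup import *
o=manip.get_obs();print(o['time'],o['tcp_pos'],o['eef_rot'],o['q'])
im,d,c=snap('wrist','5.png')
P=cloud(d,c,'wrist');m=masks(im);X=P[...,0]
b,an,C=cup(P,d,m['orange']&(X<.47)&(X>.36),np.radians(68),.03);print(b,an,C)
```

```text
2.25 [0.40467065 0.36290006 0.08839847] [-3.13768764  0.00534523  1.20183462] [6.01777223e-01 2.18906586e-01 1.90485713e+00 2.39282044e-04
 1.02444549e+00 9.70624365e-01]
[0.39171464 0.32135484] 69.50329410405425 [[ 0.4502 -0.2526  0.0291  0.0212]
 [ 0.4552 -0.2539  0.031   0.0211]
 [ 0.4602 -0.2552  0.034   0.0199]
 [ 0.4652 -0.2557  0.0339  0.0218]
 [ 0.4702 -0.2576  0.0373  0.0201]
 [ 0.4752 -0.2528  0.0327  0.0284]
 [ 0.4802 -0.2538  0.0349  0.0281]
 [ 0.4852 -0.254   0.0355  0.0295]
 [ 0.4902 -0.2542  0.0364  0.0307]
 [ 0.4952 -0.2542  0.0359  0.0323]]
```

View pics/5.png

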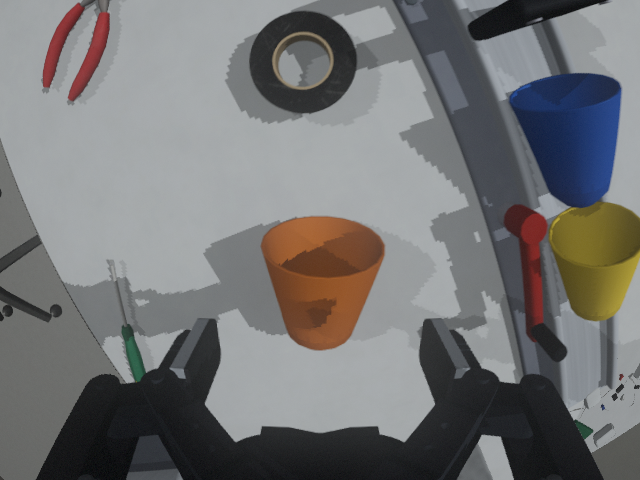

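The cup is centred between the fingers: rim (262–384, 245), base (320,345). Descending to grip.

move_arm([
  [-0.3,0,2,0],
  [-0.3,0,4,0],
  [-0.3,0,6,0],
  [-0.3,0,7.4,0],
  [-0.3,0,7.4,0],
])

```text
time: 2.92
tcp_pos: [0.4043, 0.3606, 0.0157]
eef_rot: [-3.139, 0.004, 1.202]
wrist_force: [0.4, 0.1, -0.0]
grip_width: 0.999
```

move_arm([
  [0,0,0,0],
  [0,0,0,0],
  [0,0,0,0],
  [0,0,0,0],
  [0,0,0,0],
  [0,0,0,0],
], gripper=4.0, squeeze=25)

```text
time: 3.68
tcp_pos: [0.4052, 0.3614, 0.0173]
eef_rot: [-3.14, 0.002, 1.202]
wrist_force: [-0.9, -0.1, 6.1]
grip_width: 0.74
```

move_arm([
  [0,0,-1,0],
  [0,0,-2,0],
  [0,0,-4,0],
  [0,0,-7,0],
  [0,0,-10,0],
  [0,0,-10,0],
])

```text
time: 4.42
tcp_pos: [0.4077, 0.3631, 0.1208]
eef_rot: [3.139, -0.005, 1.202]
wrist_force: [0.8, -0.7, -0.0]
grip_width: 0.739
```

Run:
```python
from cup import *
o=manip.get_obs();print(o['time'],o['tcp_pos'],o['eef_rot'],o['q'],o['grip_width'])
im,d,c=snap('wrist','6.png')
P=cloud(d,c,'wrist');m=masks(im);X,Y,Z=np.moveaxis(P,-1,0)
q=P[m['orange']&(X<.47)&(X>.36)&(Z>.05)];print(np.percentile(q,[1,50,99],axis=0))
```

```text
4.425 [0.40768933 0.36309872 0.12076753] [ 3.13897153 -0.00457539  1.20187481] [5.98793500e-01 1.70090716e-01 1.89164443e+00 4.96172570e-04
 1.07460265e+00 9.67485941e-01] 0.7392911576198533
[[0.38265652 0.32482073 0.1054106 ]
 [0.40716897 0.37389417 0.1170077 ]
 [0.44079794 0.39492847 0.17173091]]
```

View pics/6.png

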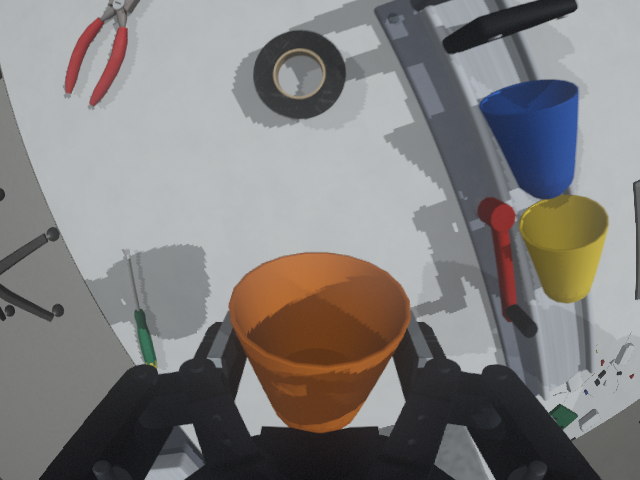

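Cup held (rim 230–410 px, centred). Carrying it to over the channel's loading end.

move_arm([
  [-0.8,3,0,-5],
  [-1.9,6,0,-10],
  [-3.2,9.5,0,-16],
  [-4.6,13,0,-22],
  [-6,16.5,0,-26],
  [-7.2,20,0,-26],
  [-8.2,22.8,0,-26],
  [-8.2,22.8,0,-26],
  [-8.2,22.8,0,-26],
])

```text
time: 5.6
tcp_pos: [0.5878, 0.2034, 0.1169]
eef_rot: [-3.139, -0.001, 1.655]
wrist_force: [-0.4, 0.7, -0.2]
grip_width: 0.743
```

Run:
```python
from cup import *
o=manip.get_obs();t=o['tcp_pos'];print(o['time'],t,o['eef_rot'],o['q'],o['grip_width'])
rk=lambda p:((np.array(p[:2])-O)@rx,(np.array(p[:2])-O)@ry);print('tcp rack',rk(t))
im,d,c=snap('wrist','7.png')
P=cloud(d,c,'wrist');m=masks(im);X,Y,Z=np.moveaxis(P,-1,0)
q=P[m['orange']&(Z>.05)&(Y<.3)&(X>.5)];r=np.c_[(q[:,:2]-O)@rx,(q[:,:2]-O)@ry,q[:,2]]
print(np.percentile(r,[1,50,99],axis=0).round(4))
q=P[m['yellow']&(Z>.02)&(X>.5)];r=np.c_[(q[:,:2]-O)@rx,(q[:,:2]-O)@ry,q[:,2]]
print(np.percentile(r,[1,50,99],axis=0).round(4))
# mouth rim by front-most s slice
q=P[m['orange']&(Z>.05)&(Y<.3)&(X>.5)];s=(q[:,:2]-O)@ry;x=(q[:,:2]-O)@rx
for a in np.arange(.17,.25,.01):
    i=abs(s-a)<.004
    if i.sum()>8: print(a.round(3),np.percentile(x[i],[1,99]).round(4),q[i,2].max().round(4))
```

```text
5.6 [0.58780303 0.20338451 0.11688833] [-3.13884183e+00 -9.59557419e-04  1.65532319e+00] [2.19682864e-01 3.28637391e-01 1.70339127e+00 1.47376539e-03
 1.11216088e+00 1.34500490e-01] 0.7428918471272662
tcp rack (np.float64(-0.0030780274636623074), np.float64(0.2043947345134542))
[[-0.0228  0.1645  0.1014]
 [-0.0003  0.2073  0.1101]
 [ 0.0242  0.2308  0.1676]]
[[-0.0288  0.2603  0.0454]
 [-0.      0.2992  0.065 ]
 [ 0.0289  0.3244  0.0802]]
0.17 [-0.0173  0.0141] 0.1494
0.18 [-0.0195  0.0166] 0.1534
0.19 [-0.0184  0.0196] 0.1581
0.2 [-0.0193  0.0223] 0.1628
0.21 [-0.0213  0.0249] 0.1912
0.22 [-0.0297  0.0252] 0.1688
0.23 [-0.022   0.0163] 0.1099
```

move_arm([
  [0,0.2,2,0],
  [0,0.2,4,0],
  [0,0.2,6,0],
  [0,0.2,7.2,0],
  [0,0.2,8,0],
  [0,0.2,8.4,0],
  [0,0.2,8.6,0],
  [0,0.2,8.6,0],
])

```text
time: 6.65
tcp_pos: [0.59, 0.2041, 0.0317]
eef_rot: [-3.14, -0.001, 1.656]
wrist_force: [-0.5, 0.6, -0.3]
grip_width: 0.742
```

move_arm([
  [0,0,0.15,0],
  [0,0,0.3,0],
  [0,0,0.3,0],
])

```text
time: 7.02
tcp_pos: [0.5905, 0.2042, 0.0293]
eef_rot: [-3.141, -0.001, 1.656]
wrist_force: [0.6, 0.1, 1.8]
grip_width: 0.742
```

Light contact (1.8 N). Releasing, then rising straight up.

move_arm([
  [0,0,0,0],
  [0,0,0,0],
  [0,0,0,0],
  [0,0,0,0],
], gripper=8.4)

```text
time: 7.52
tcp_pos: [0.5904, 0.2042, 0.0292]
eef_rot: [-3.141, -0.001, 1.656]
wrist_force: [-0.6, 0.0, 0.4]
grip_width: 0.986
```

move_arm([
  [0,0,-2,0],
  [0,0,-5,0],
  [-1,0,-9,0],
  [-3,0,-12,0],
  [-6,0,-14,0],
  [-6,0,-14,0],
])

```text
time: 8.28
tcp_pos: [0.5981, 0.143, 0.1735]
eef_rot: [3.135, -0.001, 1.654]
wrist_force: [-0.2, -0.2, -0.5]
grip_width: 0.984
```

```bash
cat > chk.py <<'E'
from cup import *
import sys
o=manip.get_obs();t=o['tcp_pos'];print(o['time'],t,o['eef_rot'],o['q'].round(2),o['grip_width'])
rk=lambda p:((np.array(p[:2])-O)@rx,(np.array(p[:2])-O)@ry);print('tcp rack',rk(t))
im,d,c=snap('wrist',sys.argv[1])
P=cloud(d,c,'wrist');m=masks(im);X,Y,Z=np.moveaxis(P,-1,0)
for k in('orange','yellow','blue'):
    mm=m[k]&(Z>.03)&(Z<.12)&(Y<.5)&(X>.53)&(X<.63)
    q=P[mm];r=np.c_[(q[:,:2]-O)@rx,(q[:,:2]-O)@ry,q[:,2]]
    if len(q)<30: print(k,'few');continue
    print(k,len(q),np.percentile(r,[.5,50,99.5],axis=0).round(4).tolist())
    try: b,an,C=cup(P,d,mm,np.radians(95),.045);print('  base s',rk(b),an)
    except Exception as e: print(e)
s=(P[...,:2]-O)@ry;x=(P[...,:2]-O)@rx
b=(Z>.06)&(Z<.1)&(abs(x)<.03)&(s>.44)&(s<.53)&(im.max(-1)<80);print('backstop s',np.percentile(s[b],[1,10,50]) if b.sum()>20 else None)
E
python3 chk.py 8.png
```

```text
8.275 [0.59807659 0.14301967 0.17351681] [ 3.13490754e+00 -1.28894189e-03  1.65353469e+00] [0.12 0.25 1.69 0.   1.2  0.04] 0.984159260556447
tcp rack (np.float64(0.002002881048191345), np.float64(0.1433728627681348))
orange 4681 [[-0.0294, 0.1569, 0.0368], [0.0028, 0.1958, 0.067], [0.0289, 0.227, 0.0806]]
  base s (np.float64(-0.0012399466498913168), np.float64(0.1583325916701069)) 93.26867171902298
yellow 5657 [[-0.0265, 0.2585, 0.044], [0.001, 0.2906, 0.0616], [0.0293, 0.3162, 0.0755]]
  base s (np.float64(0.00046382584964484364), np.float64(0.2593696190446248)) 94.78907535142827
blue few
backstop s None
```

View pics/8.png

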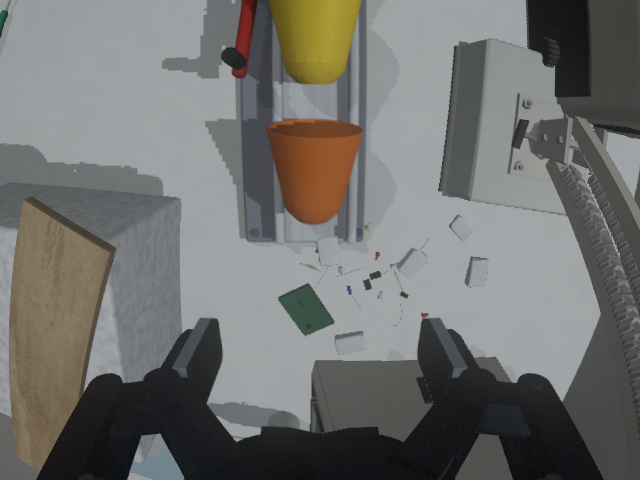

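Orange lies properly in the channel: mouth (315,125), base (313,215), just behind yellow. The box at the bottom (310–500, 365) is the printer; I'll check its clearance before descending behind the cup.

Run:
```python
from cup import *
im,d,c=snap('wrist');P=cloud(d,c,'wrist');X,Y,Z=np.moveaxis(P,-1,0)
i=(Y<.15)&(Z>.03)&(X>.49)&(X<.75)&(np.arange(480)[:,None]<425)&(d>.1)
f=i.copy();f[:,:230]=0;f[300:,400:]&=True
q=P[f];
for z in(.03,.06,.1,.15,.2): 
    w=q[(q[:,2]>z)&(q[:,2]<z+.03)]
    if len(w): print(z,len(w),np.percentile(w,[1,50,99],axis=0).round(3).tolist())
im,d,c=snap('top');P=cloud(d,c,'top');X,Y,Z=np.moveaxis(P,-1,0)
i=(Z>.03)&(Z<.35)&(X>.5)&(X<.85)&(Y<.12)&(Y>-.15);q=P[i]
for y in np.arange(.1,-.12,-.02):
    w=q[abs(q[:,1]-y)<.01]
    if len(w): print('top y',y.round(2),len(w),w[:,0].min().round(3),w[:,2].max().round(3))
```

```text
0.03 2389 [[0.607, -0.044, 0.03], [0.651, 0.006, 0.046], [0.708, 0.011, 0.06]]
0.06 2586 [[0.612, -0.022, 0.06], [0.656, 0.006, 0.075], [0.707, 0.011, 0.09]]
0.1 22 [[0.633, 0.006, 0.1], [0.681, 0.008, 0.101], [0.69, 0.009, 0.102]]
0.2 881 [[0.638, 0.136, 0.2], [0.639, 0.145, 0.215], [0.745, 0.15, 0.229]]
top y 0.1 98 0.575 0.343
top y 0.08 94 0.749 0.35
top y 0.06 59 0.75 0.348
top y 0.04 58 0.75 0.35
top y 0.02 16 0.75 0.349
top y -0.0 546 0.629 0.233
top y -0.02 455 0.616 0.236
top y -0.04 526 0.607 0.235
top y -0.06 557 0.601 0.237
top y -0.08 591 0.562 0.237
top y -0.1 670 0.551 0.236
```

move_arm([
  [-1.6,-0.2,2,0],
  [-1.6,-0.2,5,0],
  [-1.6,-0.2,8,0],
  [-1.6,-0.2,11,0],
  [-1.6,-0.2,13,0],
  [-1.6,-0.2,14.2,0],
  [-1.6,-0.2,14.2,0],
  [-1.6,-0.2,14.2,0],
], gripper=0)

```text
time: 9.43
tcp_pos: [0.5954, 0.129, 0.0281]
eef_rot: [3.14, -0.002, 1.656]
wrist_force: [-0.5, -0.2, 0.6]
grip_width: -0.003
```

move_arm([
  [0.4,0,0,0],
  [0.8,0,0,0],
  [1.2,0,0,0],
  [1.6,0,0,0],
  [2.0,0,0,0],
  [2.4,0,0,0],
  [2.8,0,0,0],
  [3.2,0,0,0],
  [3.6,0,0,0],
  [4.0,0,0,0],
  [4.4,0,0,0],
  [4.8,0,0,0],
])

```text
time: 10.92
tcp_pos: [0.5912, 0.1771, 0.0281]
eef_rot: [3.141, -0.002, 1.656]
wrist_force: [0.5, -0.4, 0.5]
grip_width: -0.002
```

move_arm([
  [0.4,0,0,0],
  [0.8,0,0,0],
  [1.2,0,0,0],
  [1.6,0,0,0],
  [2.0,0,0,0],
  [2.4,0,0,0],
  [2.8,0,0,0],
  [3.2,0,0,0],
  [3.6,0,0,0],
  [4.0,0,0,0],
])

```text
time: 12.18
tcp_pos: [0.5877, 0.2172, 0.0282]
eef_rot: [3.141, -0.002, 1.656]
wrist_force: [0.6, -1.0, -0.0]
grip_width: -0.002
```

```bash
python3 chk.py 9.png
```

```text
12.175 [0.58774495 0.21719585 0.02818783] [ 3.14061846e+00 -1.83087391e-03  1.65607533e+00] [0.24 0.46 1.72 0.   0.96 0.15] -0.0017387351783697566
tcp rack (np.float64(-0.0019564099772492625), np.float64(0.2181606240155344))
orange 23346 [[-0.0316, 0.2379, 0.0363], [-0.0006, 0.2773, 0.0688], [0.0293, 0.3027, 0.0805]]
  base s (np.float64(-0.002097935015482123), np.float64(0.23910620671166558)) 92.92507690248955
yellow 20390 [[-0.0258, 0.2952, 0.0421], [0.0003, 0.3215, 0.0598], [0.027, 0.3422, 0.0709]]
  base s (np.float64(0.00044827610666791533), np.float64(0.2961808839086612)) 94.44477853535848
blue few
backstop s None
```

View pics/9.png

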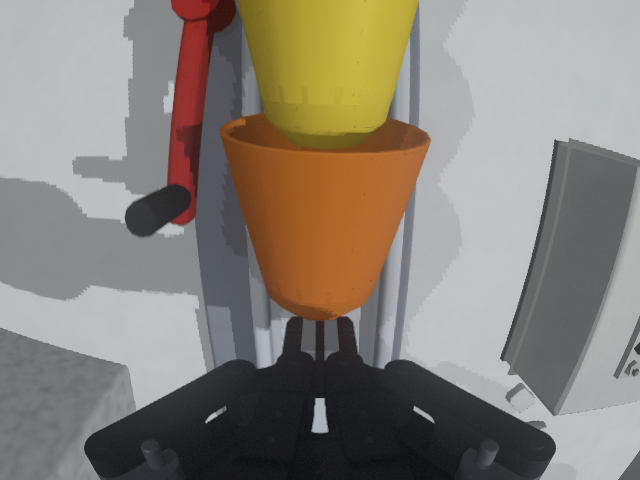

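Orange is straight in the channel with yellow's base entering its mouth (320,140); the fingers push at (320,320). Before passing the keeper pin (155,210) I check the gripper's own width against height.

Run:
```python
from cup import *
o=manip.get_obs();t=o['tcp_pos'];im,d,c=snap('wrist');P=cloud(d,c,'wrist')
r=(P[...,:2]-O)@rx;s=(P[...,:2]-O)@ry;Z=P[...,2]
g=(im.max(-1)<90)&(d>0)&(abs(r-(-.002))<.09)&(abs(s-.218)<.06);g[:310]=0
for z in np.arange(.03,.13,.01):
    i=g&(Z>z)&(Z<z+.01)
    if i.sum()>5: print(z.round(2),i.sum(),'x',np.percentile(r[i],[1,99]).round(3),'s',np.percentile(s[i],[1,99]).round(3))
i=(im.max(-1)<75)&(Z>.05)&(Z<.08)&(r<-.04)&(r>-.08)&(s>.25);print('pin',r[i].mean(),s[i].mean(),Z[i].max())
```

```text
0.03 124 x [-0.014  0.011] s [0.225 0.226]
0.04 529 x [-0.015  0.012] s [0.225 0.23 ]
0.05 629 x [-0.015  0.012] s [0.225 0.23 ]
0.06 782 x [-0.015  0.012] s [0.208 0.231]
0.07 3000 x [-0.033  0.03 ] s [0.211 0.232]
0.08 7286 x [-0.039  0.036] s [0.209 0.232]
0.09 6090 x [-0.048  0.044] s [0.209 0.236]
0.1 9754 x [-0.055  0.051] s [0.209 0.236]
0.11 12412 x [-0.061  0.057] s [0.22  0.236]
0.12 4555 x [-0.06   0.056] s [0.222 0.239]
pin -0.05315569401251342 0.27759284394267775 0.07432685058583677
```

move_arm([
  [0.4,0,0,0],
  [0.8,0,0,0],
  [1.2,0,0,0],
  [1.6,0,0,0],
  [2.0,0,0,0],
  [2.4,0,0,0],
  [2.8,0,0,0],
  [3.2,0,0,0],
  [3.6,0,0,0],
  [4.0,0,0,0],
])

```text
time: 13.52
tcp_pos: [0.5842, 0.2577, 0.0282]
eef_rot: [3.141, -0.002, 1.656]
wrist_force: [0.5, -0.9, -0.2]
grip_width: -0.002
```

move_arm([
  [0.3,0.02,0,0],
  [0.6,0.05,0,0],
  [0.9,0.1,0,0],
  [1.2,0.1,0,0],
  [1.5,0.1,0,0],
  [1.8,0.1,0,0],
  [2.1,0.1,0,0],
  [2.4,0.1,0,0],
  [2.7,0.1,0,0],
  [3.0,0.1,0,0],
])

```text
time: 14.78
tcp_pos: [0.5826, 0.2879, 0.0283]
eef_rot: [3.141, -0.003, 1.656]
wrist_force: [-0.9, -1.0, 0.3]
grip_width: 0.001
```

```bash
python3 chk.py 10.png
```

```text
14.775 [0.5826135  0.28790539 0.02829069] [ 3.14066670e+00 -2.52020953e-03  1.65627732e+00] [0.35 0.5  1.66 0.   0.98 0.26] 0.001098104513505764
tcp rack (np.float64(-0.0010305301207935436), np.float64(0.2890502981865536))
orange 22603 [[-0.0243, 0.309, 0.0492], [0.0006, 0.3479, 0.0691], [0.0284, 0.3686, 0.0805]]
  base s (np.float64(-0.0012069117775418687), np.float64(0.31064399557511174)) 93.43671527094459
yellow 17176 [[-0.0289, 0.3664, 0.0555], [0.0006, 0.3794, 0.0741], [0.0309, 0.3912, 0.0818]]
  base s (np.float64(0.000590295467195625), np.float64(0.36660504915359016)) 93.8081099936501
blue 7991 [[-0.023, 0.3943, 0.0448], [0.0007, 0.4037, 0.0591], [0.0243, 0.4151, 0.0654]]
  base s (np.float64(0.000598572997912555), np.float64(0.39445585110625775)) 94.11942503925886
backstop s None
```

move_arm([
  [0.3,0,0,0],
  [0.6,0,0,0],
  [0.9,0,0,0],
  [1.2,0,0,0],
  [1.5,0,0,0],
  [1.8,0,0,0],
  [2.1,0,0,0],
  [2.4,0,0,0],
  [2.7,0,0,0],
  [3.0,0,0,0],
])

```text
time: 16.08
tcp_pos: [0.58, 0.3184, 0.0284]
eef_rot: [3.141, -0.003, 1.656]
wrist_force: [0.1, -2.0, -0.3]
grip_width: -0.0
```

move_arm([
  [0.2,0,0,0],
  [0.4,0,0,0],
  [0.6,0,0,0],
  [0.8,0,0,0],
  [1.0,0,0,0],
  [1.2,0,0,0],
  [1.4,0,0,0],
  [1.6,0,0,0],
])

```text
time: 17.08
tcp_pos: [0.5789, 0.3329, 0.0285]
eef_rot: [3.141, -0.0, 1.657]
wrist_force: [0.2, -7.4, 2.5]
grip_width: -0.003
```

```bash
python3 chk.py 11.png
```

```text
17.075 [0.578856   0.33288295 0.02852504] [ 3.14093207e+00 -7.70372312e-05  1.65689251e+00] [ 0.42  0.53  1.62 -0.    1.    0.33] -0.0025337671629351967
tcp rack (np.float64(-0.0009332317465330253), np.float64(0.33418457838387616))
orange 22052 [[-0.023, 0.3539, 0.0495], [0.0012, 0.3931, 0.0694], [0.029, 0.4134, 0.0805]]
  base s (np.float64(-0.0009621605407340579), np.float64(0.35558988963360827)) 93.51539720848886
yellow 17638 [[-0.0288, 0.4114, 0.055], [0.0008, 0.4248, 0.0739], [0.0311, 0.4367, 0.0815]]
  base s (np.float64(0.0008580056809058949), np.float64(0.41163439555012665)) 93.96004301777712
blue 11196 [[-0.0302, 0.4371, 0.0543], [0.0008, 0.4455, 0.0734], [0.0316, 0.4576, 0.0792]]
  base s (np.float64(0.0006475780812598809), np.float64(0.4373252383975546)) 93.88685598377326
backstop s None
```

View pics/11.png

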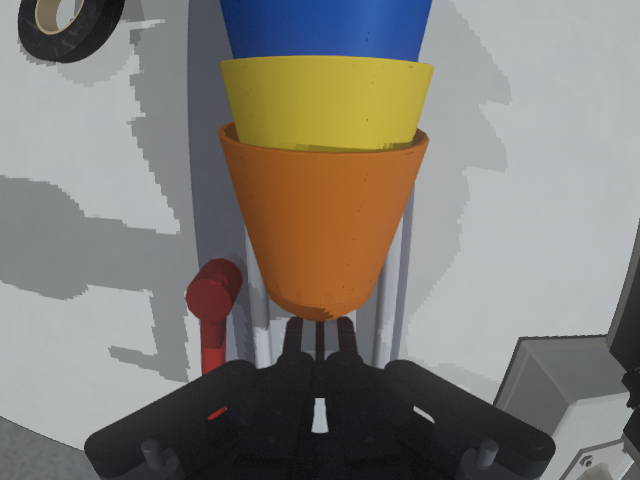

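Stack in line: orange (320,225), yellow (325,105), blue (325,30). The force of 7 N shows the backstop now sliding.

move_arm([
  [0.2,0,0,0],
  [0.4,0,0,0],
  [0.6,0,0,0],
  [0.8,0,0,0],
  [1.0,0,0,0],
  [1.2,0,0,0],
  [1.4,0,0,0],
  [1.6,0,0,0],
])

```text
time: 18.12
tcp_pos: [0.5777, 0.347, 0.0286]
eef_rot: [3.142, 0.004, 1.658]
wrist_force: [1.8, -9.6, 3.1]
grip_width: -0.002
```

move_arm([
  [0.1,0,0,0],
  [0.2,0,0,0],
  [0.3,0,0,0],
  [0.3,0,0,0],
])

```text
time: 18.62
tcp_pos: [0.5778, 0.3469, 0.0286]
eef_rot: [-3.141, 0.009, 1.658]
wrist_force: [1.3, -10.0, 3.6]
grip_width: 0.001
```

move_arm([
  [0.3,0,0,0],
  [0.4,0,0,0],
  [0.5,0,0,0],
  [0.6,0,0,0],
  [0.6,0,0,0],
])

```text
time: 19.25
tcp_pos: [0.578, 0.3471, 0.0287]
eef_rot: [-3.138, 0.02, 1.66]
wrist_force: [0.8, -16.4, 5.1]
grip_width: -0.0
```

```bash
python3 chk.py 12.png
python3 - <<'E'
from cup import *
for n in('top','side'):
    im,d,c=snap(n,'n_'+n+'.png');P=cloud(d,c,n);s=(P[...,:2]-O)@ry;x=(P[...,:2]-O)@rx;Z=P[...,2]
    b=(Z>.05)&(Z<.1)&(abs(x)<.036)&(s>.44)&(s<.53);print(n,np.histogram(s[b],np.arange(.44,.535,.004)))
E
```

```text
19.25 [0.57800911 0.34714206 0.02865735] [-3.13844754  0.01959666  1.65979199] [ 0.44  0.54  1.59 -0.02  1.02  0.37] -0.00032418129647297637
tcp rack (np.float64(-0.0005593030000103654), np.float64(0.3484639653205586))
orange 21474 [[-0.0227, 0.3691, 0.0498], [0.0016, 0.4079, 0.0696], [0.029, 0.4278, 0.0805]]
  base s (np.float64(-0.0005525033818107498), np.float64(0.37101714835745303)) 93.82693378723457
yellow 18068 [[-0.0284, 0.4254, 0.0558], [0.001, 0.4391, 0.0739], [0.0314, 0.4508, 0.0816]]
  base s (np.float64(0.0009202909082518161), np.float64(0.4256551635532042)) 94.03716972930062
blue 11940 [[-0.0298, 0.4512, 0.0546], [0.0011, 0.4597, 0.0734], [0.0317, 0.4716, 0.0794]]
  base s (np.float64(0.0008394117610727648), np.float64(0.4513144878498202)) 94.15816351712859
backstop s [0.45286884 0.45305036 0.46918923]
top (array([28, 28, 19, 19, 26, 25, 22, 21,  0, 38, 39, 25,  6,  0, 51, 23, 21,
       20,  0,  0,  0,  0,  0]), array([0.44 , 0.444, 0.448, 0.452, 0.456, 0.46 , 0.464, 0.468, 0.472,
       0.476, 0.48 , 0.484, 0.488, 0.492, 0.496, 0.5  , 0.504, 0.508,
       0.512, 0.516, 0.52 , 0.524, 0.528, 0.532]))
side (array([16, 25, 13,  6, 11, 21, 30, 16, 11, 46, 58, 22,  7,  7, 20, 37, 21,
        5,  1,  0,  0,  0,  0]), array([0.44 , 0.444, 0.448, 0.452, 0.456, 0.46 , 0.464, 0.468, 0.472,
       0.476, 0.48 , 0.484, 0.488, 0.492, 0.496, 0.5  , 0.504, 0.508,
       0.512, 0.516, 0.52 , 0.524, 0.528, 0.532]))
```

The arm stalls at TCP s = 0.3485 with 16 N. Orange's base sits where geometry predicts it should be at home, but depth puts the backstop face nearer 0.476 than 0.483. I'll look closely at the backstop.

Run:
```python
from h import *
t=cv2.imread('pics/n_top.png')[205:250,245:335];s=cv2.imread('pics/n_side.png')[180:260,285:375]
w=cv2.imread('pics/12.png')[0:200,180:480]
t=cv2.resize(t,(560,280),interpolation=cv2.INTER_CUBIC);s=cv2.resize(s,(315,280),interpolation=cv2.INTER_CUBIC)[:,:240];w=cv2.resize(w,(450,300))
o=np.zeros((580,800,3),np.uint8);o[:280,:560]=t;o[:280,560:]=s;o[280:,:450]=w
cv2.imwrite('pics/13.png',o)
```

```text
(no output)
```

View pics/13.png

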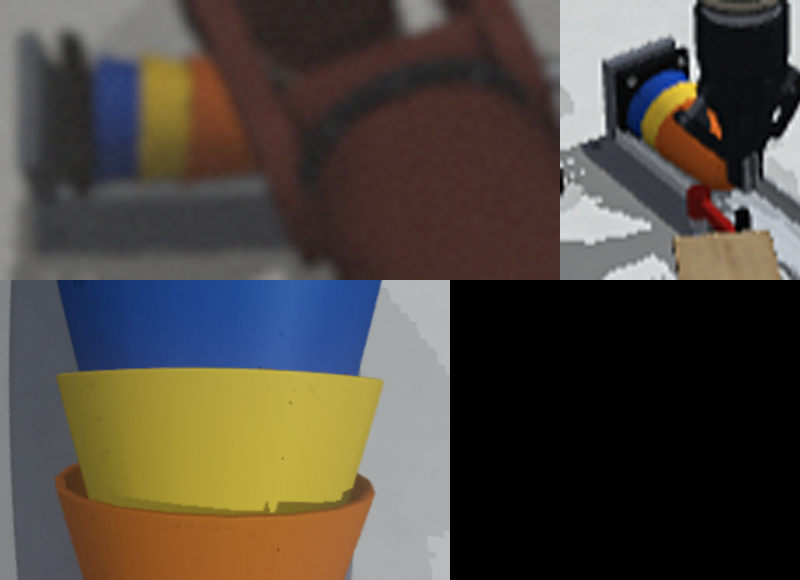

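move_arm([
  [0.6,0,0,0],
  [0.7,0,0,0],
  [0.8,0,0,0],
  [0.8,0,0,0],
])

```text
time: 19.9
tcp_pos: [0.5782, 0.3472, 0.0287]
eef_rot: [-3.135, 0.034, 1.661]
wrist_force: [1.1, -20.8, 6.7]
grip_width: -0.003
```

move_arm([
  [-1,0,0,0],
  [-2.5,0,0,0],
  [-3.5,0,-3,0],
  [-3,0,-8,0],
  [-1,0,-13,0],
  [2,0,-16,0],
  [6,0,-16,0],
  [6,0,-16,0],
  [6,0,-16,0],
])

```text
time: 21.02
tcp_pos: [0.5726, 0.4122, 0.1857]
eef_rot: [-3.134, 0.034, 1.662]
wrist_force: [-0.0, -0.2, -0.4]
grip_width: -0.001
```

```bash
python3 chk.py 14.png
python3 - <<'E'
from cup import *
im,d,c=snap('wrist');P=cloud(d,c,'wrist');s=(P[...,:2]-O)@ry;x=(P[...,:2]-O)@rx;Z=P[...,2];m=masks(im)
print('strip along x=0: s,z,color')
i=(abs(x)<.003)&(s>.34)&(s<.53)&(Z>.0)
for a in np.arange(.34,.53,.004):
    j=i&(abs(s-a)<.002)
    if j.sum(): print(a.round(3),np.percentile(Z[j],[5,95]).round(4),{k:int(m[k][j].sum()) for k in('orange','yellow','blue')},im[j].mean(0).round())
E
```

```text
21.025 [0.57261862 0.41218757 0.18572911] [-3.13406505  0.03405328  1.66214093] [ 0.54  0.44  1.42 -0.03  1.31  0.45] -0.000647924347243871
tcp rack (np.float64(-0.00037523630878568716), np.float64(0.413732415016017))
orange 3376 [[-0.0217, 0.3643, 0.048], [0.0024, 0.4028, 0.0672], [0.0303, 0.4272, 0.0804]]
  base s (np.float64(-0.0003659718210511949), np.float64(0.36600172078035403)) 93.88530584161566
yellow 2610 [[-0.0309, 0.4234, 0.049], [0.0008, 0.438, 0.0727], [0.0326, 0.4532, 0.0812]]
  base s (np.float64(0.0011126570769348552), np.float64(0.4236974679958108)) 94.15680567936424
blue 2633 [[-0.0305, 0.4492, 0.034], [0.0005, 0.4627, 0.0736], [0.0319, 0.4746, 0.0814]]
  base s (np.float64(0.0002034249318096198), np.float64(0.44926424183575653)) 92.3184075012328
backstop s [0.47079732 0.48182954 0.48715296]
strip along x=0: s,z,color
0.34 [0.0121 0.0136] {'orange': 0, 'yellow': 0, 'blue': 0} [157. 157. 161.]
0.36 [0.0466 0.0479] {'orange': 6, 'yellow': 0, 'blue': 0} [132.  81.  51.]
0.364 [0.0516 0.0556] {'orange': 10, 'yellow': 0, 'blue': 0} [140.  84.  48.]
0.368 [0.0553 0.0569] 
[... 2420 characters left out ...]
2. 55.]
0.496 [0.0117 0.0138] {'orange': 0, 'yellow': 0, 'blue': 0} [104. 109. 113.]
0.5 [0.012  0.0879] {'orange': 0, 'yellow': 0, 'blue': 0} [104. 109. 115.]
0.504 [0.3261 0.3261] {'orange': 10, 'yellow': 11, 'blue': 20} [126. 128. 130.]
0.508 [0.0875 0.0898] {'orange': 0, 'yellow': 0, 'blue': 0} [111. 116. 127.]
0.512 [0.0845 0.0887] {'orange': 0, 'yellow': 0, 'blue': 0} [ 99. 104. 112.]
0.516 [0.0002 0.0018] {'orange': 0, 'yellow': 0, 'blue': 0} [137. 141. 142.]
0.52 [0.0001 0.0021] {'orange': 0, 'yellow': 0, 'blue': 0} [175. 179. 180.]
0.524 [0.0002 0.0019] {'orange': 0, 'yellow': 0, 'blue': 0} [175. 179. 180.]
0.528 [0.0001 0.0019] {'orange': 0, 'yellow': 0, 'blue': 0} [176. 180. 181.]
```

View pics/14.png

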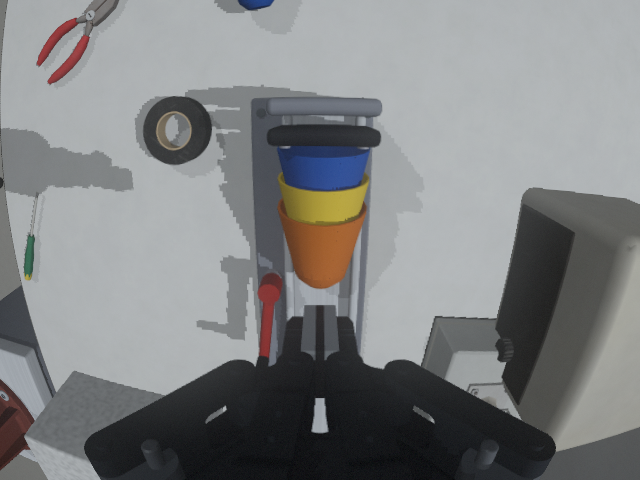

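The view shows the backstop (325,137) close to the end plate and all three cups nested in line. The hard stall at 21 N with no movement fits "home", so next I compute the keeper approach.

```bash
cat > go.py <<'E'
from cup import *
from scipy.spatial.transform import Rotation as Ro
def W(x,s,z): p=O+x*rx+s*ry;return np.array([p[0],p[1],z])
def shift(t,o): return (Ro.from_euler('xyz',o['eef_rot']).inv().apply(t-o['tcp_pos'])*100).round(2)
E
python3 - <<'E'
from go import *
im,d,c=snap('wrist');o=manip.get_obs();P=cloud(d,c,'wrist');m=masks(im);s=(P[...,:2]-O)@ry;x=(P[...,:2]-O)@rx
i=m['red']&(x<-.02)&(x>-.08)&(s>.25)&(s<.38);print('red s',np.percentile(s[i],[1,50,99]),'z',P[i][:,2].max())
for a in np.arange(.3,.37,.006):
    j=i&(abs(s-a)<.003)
    if j.sum()>4: print(a.round(3),np.percentile(x[j],[2,98]).round(4),P[j][:,2].max().round(4))
for t in (W(-.081,.281,.1),W(-.081,.281,.047)): print(t,shift(t,o))
E
```

```text
red s [0.28243867 0.33446989 0.36082985] z 0.04659198847853819
0.3 [-0.0551 -0.0473] 0.0429
0.306 [-0.0547 -0.047 ] 0.0427
0.312 [-0.0541 -0.0458] 0.0438
0.318 [-0.0529 -0.0455] 0.0428
0.324 [-0.0524 -0.0442] 0.0428
0.33 [-0.0513 -0.0432] 0.0431
0.336 [-0.051  -0.0427] 0.0431
0.342 [-0.0504 -0.0408] 0.0456
0.348 [-0.0527 -0.037 ] 0.0466
0.354 [-0.0534 -0.0356] 0.046
0.36 [-0.0511 -0.0376] 0.046
[0.50362325 0.27305695 0.1       ] [-12.84  -8.1    9.09]
[0.50362325 0.27305695 0.047     ] [-12.66  -8.06  14.39]
```

move_arm([
  [-3,-1.5,0,0],
  [-7,-4,0,0],
  [-11,-7,2,0],
  [-12.8,-8.3,6,0],
  [-12.8,-8.3,9,0],
  [-12.8,-8.3,11.5,0],
  [-12.7,-8.3,13.4,0],
  [-12.7,-8.3,14.3,0],
  [-12.7,-8.3,14.3,0],
])

```text
time: 22.3
tcp_pos: [0.5011, 0.2723, 0.0475]
eef_rot: [-3.133, 0.034, 1.66]
wrist_force: [0.4, 0.8, 0.5]
grip_width: 0.001
```

Run:
```python
from go import *
im,d,c=snap('wrist','15.png');o=manip.get_obs();print(o['tcp_pos'],o['eef_rot'],o['wrist_force'],o['q'].round(2))
H=np.array([-.0445,.352])
for th in range(97,-6,-8):
    a=np.radians(th);p=H+.076*np.array([np.cos(a),-np.sin(a)])-.021*np.array([np.sin(a),np.cos(a)])
    print(th,p.round(4),shift(W(*p,.047),o),'turn',th-97)
P=cloud(d,c,'wrist');s=(P[...,:2]-O)@ry;x=(P[...,:2]-O)@rx;Z=P[...,2]
i=(im.max(-1)<75)&(Z>.06)&(Z<.08)&(x<-.03)&(x>-.08)&(s<.30)&(s>.25);i[:,:]&=(np.arange(640)[None]>345);print('pin',i.sum(),np.percentile(x[i],[2,50,98]) if i.sum() else 0,np.percentile(s[i],[2,50,98]) if i.sum() else 0)
```

```text
[0.5017426  0.27267685 0.04830486] [-3.13480996  0.03387268  1.66031258] [0.41593644 0.49131627 0.65195817] [ 0.39  0.34  1.84 -0.04  0.98  0.32]
97 [-0.0746  0.2791] [-0.16  0.83  0.13] turn 0
89 [-0.0642  0.2756] [-0.52  1.87  0.14] turn -8
81 [-0.0534  0.2737] [-0.72  2.95  0.13] turn -16
73 [-0.0424  0.2732] [-0.77  4.05  0.13] turn -24
65 [-0.0314  0.2742] [-0.67  5.15  0.12] turn -32
57 [-0.0207  0.2768] [-0.42  6.22  0.1 ] turn -40
49 [-0.0105  0.2809] [-0.02  7.24  0.08] turn -48
41 [-0.0009  0.2863] [0.52 8.2  0.06] turn -56
33 [0.0078 0.293 ] [1.19 9.08 0.03] turn -64
25 [0.0155 0.3008] [ 1.97  9.85 -0.  ] turn -72
17 [0.022  0.3097] [ 2.85 10.51 -0.04] turn -80
9 [0.0273 0.3194] [ 3.82 11.03 -0.07] turn -88
1 [0.0311 0.3297] [ 4.85 11.42 -0.11] turn -96
pin 1023 [-0.07294782 -0.05854494 -0.05080492] [0.2754071  0.28149564 0.2887138 ]
```

View pics/15.png

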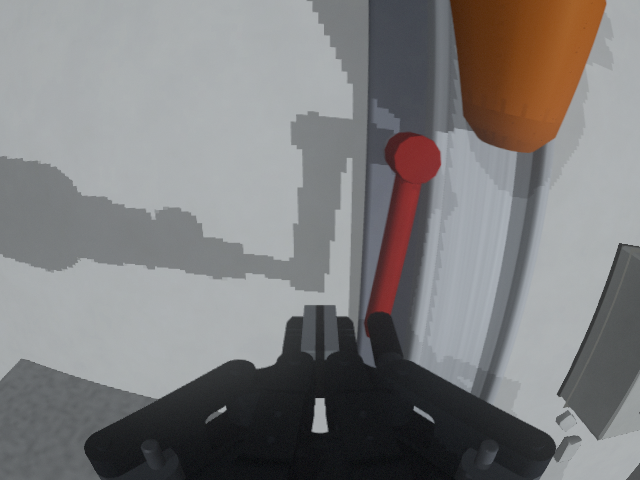

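Pin (380,325) is just right of the shut fingers. Pushing it along its arc, turning with the bar.

move_arm([
  [-0.1,0.4,0.1,0],
  [-0.2,0.85,0.1,0],
  [-0.35,1.35,0.1,-4],
  [-0.52,1.87,0.1,-8],
  [-0.62,2.4,0.1,-12],
  [-0.72,2.95,0.1,-16],
  [-0.75,3.5,0.1,-20],
  [-0.77,4.05,0.1,-24],
  [-0.73,4.6,0.1,-28],
  [-0.67,5.15,0.1,-32],
  [-0.56,5.7,0.1,-36],
  [-0.42,6.22,0.1,-40],
  [-0.42,6.22,0.1,-40],
])

```text
time: 23.98
tcp_pos: [0.5648, 0.2741, 0.0474]
eef_rot: [-3.116, 0.022, 2.358]
wrist_force: [-0.2, -0.2, -0.1]
grip_width: -0.003
```

Run:
```python
from go import *
im,d,c=snap('wrist','16.png');o=manip.get_obs();print(o['time'],o['tcp_pos'],o['eef_rot'],o['wrist_force'],o['q'].round(2))
H=np.array([-.0445,.352])
for th in range(57,-8,-4):
    a=np.radians(th);p=H+.076*np.array([np.cos(a),-np.sin(a)])-.021*np.array([np.sin(a),np.cos(a)])
    print(th,p.round(4),shift(W(*p,.047),o),'turn',th-57)
P=cloud(d,c,'wrist');s=(P[...,:2]-O)@ry;x=(P[...,:2]-O)@rx;m=masks(im)
i=m['red']&(x>-.06)&(x<.05)&(s>.25)&(s<.38)&(P[...,2]>.03);q=np.c_[x[i],s[i]];k=np.hypot(*(q-H).T);w=q[(k>.015)&(k<.06)].mean(0)-H;print('bar angle',np.degrees(np.arctan2(-w[1],w[0])))
```

```text
24.025 [0.56463693 0.27406846 0.04735447] [-3.11551012  0.02208987  2.35735468] [0.39889573 0.25578044 0.42670235] [ 0.36  0.44  1.7  -0.04  1.01 -0.41]
57 [-0.0207  0.2768] [ 0.04 -0.04  0.04] turn 0
53 [-0.0155  0.2787] [-0.15  0.47  0.03] turn -4
49 [-0.0105  0.2809] [-0.31  1.    0.02] turn -8
45 [-0.0056  0.2834] [-0.43  1.54  0.  ] turn -12
41 [-0.0009  0.2863] [-0.51  2.08 -0.01] turn -16
37 [0.0036 0.2895] [-0.56  2.63 -0.02] turn -20
33 [0.0078 0.293 ] [-0.56  3.18 -0.04] turn -24
29 [0.0118 0.2968] [-0.53  3.73 -0.05] turn -28
25 [0.0155 0.3008] [-0.46  4.27 -0.07] turn -32
21 [0.0189 0.3052] [-0.35  4.81 -0.08] turn -36
17 [0.022  0.3097] [-0.2   5.34 -0.1 ] turn -40
13 [0.0248 0.3144] [-0.02  5.86 -0.12] turn -44
9 [0.0273 0.3194] [ 0.2   6.37 -0.13] turn -48
5 [0.0294 0.3245] [ 0.45  6.86 -0.15] turn -52
1 [0.0311 0.3297] [ 0.74  7.32 -0.17] turn -56
-3 [0.0325 0.335 ] [ 1.05  7.77 -0.19] turn -60
-7 [0.0335 0.3404] [ 1.4   8.2  -0.21] turn -64
bar angle 57.52759714140146
```

Bar follows (57°). Continuing to about 13°, then checking force.

move_arm([
  [-0.15,0.47,0,-4],
  [-0.31,1.0,0,-8],
  [-0.43,1.54,0,-12],
  [-0.51,2.08,0,-16],
  [-0.56,2.63,0,-20],
  [-0.56,3.18,0,-24],
  [-0.53,3.73,0,-28],
  [-0.46,4.27,-0.1,-32],
  [-0.35,4.81,-0.1,-36],
  [-0.2,5.34,-0.1,-40],
  [-0.02,5.86,-0.1,-44],
  [-0.02,5.86,-0.1,-44],
])

```text
time: 25.52
tcp_pos: [0.6063, 0.3155, 0.0469]
eef_rot: [-3.108, -0.002, 3.124]
wrist_force: [-0.8, 0.8, 0.8]
grip_width: -0.001
```

```bash
cat > kp.py <<'E'
from go import *
import sys
im,d,c=snap('wrist',sys.argv[1]);o=manip.get_obs();print(o['time'],o['tcp_pos'],o['eef_rot'],o['wrist_force'],o['q'].round(2))
H=np.array([-.0445,.352])
for th in range(13,-9,-2):
    a=np.radians(th);p=H+.076*np.array([np.cos(a),-np.sin(a)])-.021*np.array([np.sin(a),np.cos(a)])
    print(th,p.round(4),shift(W(*p,.047),o))
P=cloud(d,c,'wrist');s=(P[...,:2]-O)@ry;x=(P[...,:2]-O)@rx;m=masks(im)
i=m['red']&(x>-.06)&(x<.06)&(s>.25)&(s<.38)&(P[...,2]>.03)&(P[...,2]<.06);q=np.c_[x[i],s[i]];k=np.hypot(*(q-H).T);w=q[(k>.015)&(k<.06)]
print('bar',len(w));w=w.mean(0)-H;print('bar angle',np.degrees(np.arctan2(-w[1],w[0])))
i=m['orange']&(x>-.04)&(x<.04)&(s>.33)&(s<.45)&(P[...,2]>.02);print('orange s',np.percentile(s[i],[.2,1,50]) if i.sum()>20 else 0)
E
python3 kp.py 17.png
```

```text
25.575 [0.60625146 0.31549587 0.04692043] [-3.10768165e+00 -1.85025147e-03  3.12329225e+00] [-0.86344088 -0.39006838  0.0528481 ] [ 0.39  0.54  1.56 -0.03  1.06 -1.14]
13 [0.0248 0.3144] [ 0.   -0.01 -0.01]
11 [0.0261 0.3169] [-0.1   0.25 -0.02]
9 [0.0273 0.3194] [-0.19  0.51 -0.03]
7 [0.0284 0.3219] [-0.27  0.77 -0.03]
5 [0.0294 0.3245] [-0.34  1.03 -0.04]
3 [0.0303 0.3271] [-0.41  1.3  -0.05]
1 [0.0311 0.3297] [-0.46  1.57 -0.06]
-1 [0.0319 0.3323] [-0.51  1.84 -0.07]
-3 [0.0325 0.335 ] [-0.55  2.12 -0.08]
-5 [0.033  0.3377] [-0.57  2.39 -0.09]
-7 [0.0335 0.3404] [-0.59  2.66 -0.1 ]
bar 1676
bar angle 13.153958679108465
orange s [0.35880917 0.35996137 0.39658387]
```

move_arm([
  [-0.1,0.25,0,-2],
  [-0.19,0.51,0,-4],
  [-0.27,0.77,0,-6],
  [-0.34,1.03,0,-8],
  [-0.4,1.3,0,-8],
  [-0.45,1.55,0,-8],
  [-0.45,1.55,0,-8],
])

```text
time: 26.45
tcp_pos: [0.6111, 0.3313, 0.0463]
eef_rot: [-3.109, -0.006, -3.02]
wrist_force: [0.9, -0.1, 0.4]
grip_width: -0.002
```

```bash
python3 kp.py 18.png
```

```text
26.5 [0.61111292 0.33125916 0.04632266] [-3.10872701 -0.00612931 -3.02025559] [-0.56774717 -0.35463667 -0.54590013] [ 0.41  0.56  1.52 -0.03  1.07 -1.27]
13 [0.0248 0.3144] [ 0.68 -1.51 -0.01]
11 [0.0261 0.3169] [ 0.54 -1.28 -0.02]
9 [0.0273 0.3194] [ 0.42 -1.03 -0.03]
7 [0.0284 0.3219] [ 0.3  -0.78 -0.04]
5 [0.0294 0.3245] [ 0.19 -0.53 -0.05]
3 [0.0303 0.3271] [ 0.09 -0.27 -0.06]
1 [0.0311 0.3297] [-0.   -0.02 -0.07]
-1 [0.0319 0.3323] [-0.09  0.25 -0.08]
-3 [0.0325 0.335 ] [-0.16  0.51 -0.09]
-5 [0.033  0.3377] [-0.23  0.78 -0.09]
-7 [0.0335 0.3404] [-0.28  1.05 -0.1 ]
bar 1764
bar angle 1.159966900974525
orange s [0.35937628 0.36089641 0.39719977]
```

move_arm([
  [0,0.1,0,0],
  [-0.05,0.2,0,0],
  [-0.05,0.3,0,0],
  [-0.05,0.3,0,0],
])

```text
time: 27.0
tcp_pos: [0.6111, 0.3329, 0.0462]
eef_rot: [-3.106, -0.007, -3.02]
wrist_force: [-0.9, -6.1, 2.0]
grip_width: 0.001
```

```bash
python3 kp.py 19.png | grep -v '\[.*\] \[.*\]$'
```

```text
bar 1819
bar angle 0.3048584601814361
orange s [0.35936844 0.36150392 0.3974495 ]
```

move_arm([
  [0,0.25,0,0],
  [0,0.4,0,0],
  [0,0.4,0,0],
])

```text
time: 27.42
tcp_pos: [0.6111, 0.3332, 0.0462]
eef_rot: [-3.1, -0.009, -3.02]
wrist_force: [-0.2, -11.7, 2.8]
grip_width: 0.001
```

move_arm([
  [0,-0.5,0,0],
  [0,-2,0,0],
  [0,-4,-2,0],
  [0,-4,-7,0],
  [0,-5,-12,0],
  [0,-6,-17,0],
  [0,-8,-20,0],
  [0,-8,-20,0],
])

```text
time: 28.42
tcp_pos: [0.6241, 0.262, 0.2541]
eef_rot: [-3.102, -0.0, -3.021]
wrist_force: [0.8, 1.1, 0.3]
grip_width: 0.003
```

```bash
python3 kp.py 20.png | grep -v '\[.*\] \[.*\]$'
python3 - <<'E'
from go import *
im,d,c=snap('top','21t.png');b,_,_=snap('side','21s.png')
t=cv2.resize(im[195:305,200:380],(540,330),interpolation=cv2.INTER_CUBIC);s=cv2.resize(b[170:290,190:390],(400,240),interpolation=cv2.INTER_CUBIC)
w=cv2.imread('pics/20.png')[:,:,::-1];w=cv2.resize(w,(320,240))
o=np.zeros((580,760,3),np.uint8);o[:330,:540]=t;o[335:575,:400]=s;o[335:575,420:740]=w
cv2.imwrite('pics/21.png',o[:,:,::-1])
E
```

```text
bar 283
bar angle 2.0869214889977434
orange s [0.3594421  0.36132035 0.39682166]
```

Run:
```python
from go import *
for n in('wrist','top','side'):
    im,d,c=snap(n);P=cloud(d,c,n);m=masks(im);s=(P[...,:2]-O)@ry;x=(P[...,:2]-O)@rx;Z=P[...,2]
    i=m['red']&(x>-.03)&(x<.05)&(s>.3)&(s<.38)&(Z>.025)&(Z<.06)
    if i.sum()>8:
        f=cv2.fitLine(np.c_[x[i],s[i]].astype(np.float32),cv2.DIST_HUBER,0,.01,.01).ravel();print(n,i.sum(),'slope deg',np.degrees(np.arctan2(-f[1],f[0])),f[2:],'s at x=-.0445',f[3]+f[1]/f[0]*(-.0445-f[2]),'at .03',f[3]+f[1]/f[0]*(.03-f[2]))
    i=(im.max(-1)<75)&(Z>.05)&(Z<.08)&(x>.01)&(x<.06)&(s>.32)&(s<.37);print(n,'pin',i.sum(),x[i].mean() if i.any() else 0,s[i].mean() if i.any() else 0)
    for k in('orange','yellow','blue'):
        i=m[k]&(abs(x)<.005)&(s>.33)&(s<.48)&(Z>.03);print(k,i.sum(),np.percentile(s[i],[1,99]).round(4) if i.sum()>5 else 0)
    i=(Z>.055)&(Z<.1)&(abs(x)<.03)&(s>.474)&(s<.53);print('bs/plate',np.histogram(s[i],np.arange(.472,.52,.004))[0])
    for nm,r in(('bottle',(.55,.60,-.13,-.08)),('tape',(.44,.50,.42,.52))):
        i=(P[...,0]>r[0])&(P[...,0]<r[1])&(P[...,1]>r[2])&(P[...,1]<r[3])&(Z>.01);print(nm,i.sum(),P[i].mean(0).round(3) if i.any() else 0)
print(manip.get_obs()['time'],manip.get_obs()['wrist_force'])
```

```text
wrist 300 slope deg 2.1554625 [-0.01144813  0.3508921 ] s at x=-.0445 0.3521361 at .03 0.3493321
wrist pin 183 0.02867382855145112 0.34964299354269956
orange 804 [0.36   0.4235]
yellow 237 [0.4277 0.4485]
blue 198 [0.454 0.472]
bs/plate [  4 118 793 222 132   1  38 593 199 115   2   0]
bottle 1503 [ 0.578 -0.09   0.054]
tape 835 [0.455 0.475 0.018]
top pin 10 0.024128960164571184 0.34933886733223835
orange 54 [0.3625 0.4215]
yellow 18 [0.4258 0.4438]
blue 13 [0.4561 0.469 ]
bs/plate [ 0 26 34 19  4  0 36 20 19 17  0  0]
bottle 194 [ 0.572 -0.099  0.06 ]
tape 87 [0.452 0.476 0.017]
side 74 slope deg 3.7162292 [-0.00543426  0.3484339 ] s at x=-.0445 0.35097128 at .03 0.3461324
side pin 24 0.025447054414209552 0.34703736868934437
orange 59 [0.3596 0.424 ]
yellow 14 [0.4333 0.4494]
blue 11 [0.4593 0.4702]
bs/plate [ 8 43 40 16  7  3 13 33 19  4  2  0]
bottle 471 [ 0.57  -0.11   0.052]
tape 68 [0.452 0.477 0.014]
28.725 [-0.25577863 -0.25896634  0.62263397]
```

Run:
```python
from go import *
im,d,c=snap('wrist');R,t=RT(c);cp=-R.T@t;print('cam rack',(cp[:2]-O)@rx,(cp[:2]-O)@ry,cp[2])
P=cloud(d,c,'wrist');s=(P[...,:2]-O)@ry;x=(P[...,:2]-O)@rx;Z=P[...,2]
for x0 in(-.025,0.,.015):
    print('x',x0)
    for a in np.arange(.340,.370,.002):
        j=(abs(x-x0)<.004)&(abs(s-a)<.001)
        if j.sum(): print(a.round(3),j.sum(),np.percentile(Z[j],[5,50,95]).round(3),im[j].mean(0).round())
# rack axis from this view: guide outer edge
for y in (.36,.40,.44,.2,.24,.28):
    j=(abs(s-y)<.004)&(abs(x)<.06)&(Z>.018)&(Z<.025)
    if j.sum()>5: print(y,np.percentile(x[j],[2,98]).round(4))
```

```text
cam rack -0.048180458478923265 0.263180290295734 0.39091265412443255
x -0.025
0.34 17 [0.012 0.021 0.023] [140. 145. 151.]
0.342 13 [0.012 0.013 0.023] [140. 145. 151.]
0.344 15 [0.013 0.022 0.024] [140. 145. 151.]
0.346 32 [0.013 0.031 0.04 ] [103.  94.  98.]
0.348 35 [0.013 0.04  0.042] [113.  79.  81.]
0.35 23 [0.013 0.042 0.043] [119.  63.  64.]
0.352 17 [0.04  0.041 0.043] [127.  49.  48.]
0.354 18 [0.041 0.042 0.043] [123.  47.  47.]
0.356 10 [0.04  0.041 0.042] [107.  60.  61.]
0.362 5 [0.021 0.022 0.023] [123. 124. 129.]
0.364 12 [0.014 0.022 0.024] [ 93.  96. 100.]
0.366 13 [0.013 0.022 0.024] [ 95.  97. 102.]
0.368 14 [0.012 0.022 0.039] [92. 90. 91.]
x 0.0
0.34 13 [0.012 0.013 0.014] [138. 143. 149.]
0.342 15 [0.011 0.012 0.015] [139. 144. 150.]
0.344 13 [0.012 0.013 0.014] [142. 147. 152.]
0.346 32 [0.012 0.031 0.04 ] [102.  92.  95.]
0.348 35 [0.012 0.039 0.042] [114.  83.  85.]
0.35 29 [0.012 0.041 0.043] [112.  74.  76.]
0.352 15 [0.032 0.042 0.043] [96. 49. 48.]
0.354 20 [0.041 0.042 0.044] [90. 45. 45.]
0.356 10 [0.04  0.041 0.042] [98. 82. 85.]
0.358 2 [0.046 0.047 
[... 297 characters left out ...]
2. 137.]
0.342 15 [0.012 0.013 0.014] [130. 134. 140.]
0.344 12 [0.013 0.013 0.014] [128. 132. 137.]
0.346 27 [0.012 0.032 0.039] [102.  96. 100.]
0.348 39 [0.012 0.037 0.042] [99. 78. 81.]
0.35 29 [0.012 0.041 0.042] [101.  77.  79.]
0.352 15 [0.041 0.042 0.042] [91. 47. 47.]
0.354 16 [0.041 0.042 0.043] [90. 47. 47.]
0.356 8 [0.04  0.041 0.042] [83. 54. 54.]
0.36 3 [0.033 0.039 0.042] [99. 78. 68.]
0.362 10 [0.028 0.041 0.045] [115.  78.  56.]
0.364 23 [0.012 0.043 0.049] [125.  95.  78.]
0.366 29 [0.012 0.045 0.051] [126.  90.  69.]
0.368 17 [0.013 0.049 0.053] [132.  85.  55.]
0.36 [-0.0333  0.031 ]
0.4 [-0.0329  0.0338]
0.2 [-0.0333  0.0344]
0.24 [-0.0333  0.0334]
0.28 [-0.0332  0.0339]
```

```bash
python3 -c "
from bench import manip
manip.hand_in();print(manip.get_obs()['time'])"
```

```text
the job is handed in; nothing more can be done
the job is handed in; nothing more can be done
```

The orange cup is in the channel behind the other two, the row is pushed home, and the keeper bar is shut and released. I handed the job in about 29 s into the 72 s allowed.

**What I did:** I laid the orange cup mouth towards the backstop with the same light grip used to lift it. I pushed the row slowly with shut fingers, meeting about 10 N while the backstop slid and up to 21 N against the hard stop, with no further movement. I then swung the keeper by its pin until it stopped, with 12 N at the end, and withdrew the arm.

**Last checks that agreed:**
- **Keeper:** the bar's edges run square across the channel (angle about 0°), with a gap of about 3 mm to the orange base.
- **Stack:** the orange base was at the same place before and after the bar was closed.
- **Clearance:** the gripper ended about 0.2 m up and away from everything, with no wrist force.
- **Bottle, tape and board:** the arm never went near them. I checked afterwards only that the bottle and tape still show where they stood, and did not re-measure the board.

**Checks that were uncertain or disagreed:**
- **Backstop:** depth put its face a few millimetres short of the predicted home line. I judged it home from the hard stop, the orange base's position and the bar clearing.
- **Nesting:** the top rims measured about 23–24 mm apart, where 22 mm is expected. This may come from small tilt differences between the cups.
- **Keeper angle:** line fits to the bar gave about 2° (wrist) and 3.7° (side), where the edge positions gave about 0°.
- **Final picture:** the viewing limit was reached, so I checked the last state by numbers only.

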